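# Hang the gate of the bottle bay

### The arm

A 6-joint arm with a two-finger parallel gripper is mounted at the origin on the work surface; the furniture and walls round the work are solid. World frame = base frame: x ahead of the robot, y to its left, z up, the work surface at z = 0. Lengths are in m, angles in degrees, forces in N, time in s.
With the tool pointing down it reaches from about 0.375 to 0.9 m from the base axis. Payload 3.1 kg.
Tool frame: the origin (TCP) lies at the very end of the fingers, on their centre line; the grasp point (between the pads) lies bot.hold_point_z behind it (bot.hold_point_z is the distance from the TCP to the grasp point, in m); z points along the fingers, y is the line along which they close (so a half turn about z gives the same grasp; the last joint's range is limited). The gripper opens to 87 mm and grips with 3 to 60 N. Pads are 19 mm wide; open, the fingers measure 117 mm over their backs; the gripper's body (75 mm by 190 mm) begins 51 mm behind the grasp point.
Start: joints at [60.418, 30.224, 82.088, -0, 67.689, -10.227], TCP at [0.207, 0.59, 0.197] pointing down, gripper open.
Joint ranges: [-176.69, 176.69], [-43.24, 126.21], [12.49, 139.97], [-82, 262], [0, 151.66], [-163.58, 163.58]. Speed limits (degrees/s): [159.86, 159.86, 180, 180, 180, 180].

### API

Orientations are given as a 3x3 rotation matrix whose columns are the frame's x, y, z axes.
In Python, from rig import bot gives the robot as it stands.
- The arm moves only by the tool apply_moves, never from a script. Its argument "plan" is one flat list of numbers, 4 for each row, row after row: the shift along the world's x, y, z normalised to -1 to 1, where 1 is 0.05 m, then the turn about the world's z normalised to -1 to 1, where 1 is 10 degrees. A call has 1 to 12 rows; each row shifts and turns the commanded pose from where the row before left it; what a row does not reach is not made up. A row lasts 1/8 s, in which the tool goes at most 62.5 mm and 10.7 degrees, less where a joint would pass 70% of its speed; a pose out of reach is approached as far as the arm can. A call with a number of a shift or a turn outside -1 to 1 is refused whole. A call with a gripper value outside its range is refused whole. "grip" is the closure, from -1 (fully open) to 1 (shut), so that 0 is half open, set as the call begins (left out, the last holds). The fingers move at their own pace and stop on an object; the grip force is fixed at half the most. Time passes only in rows, so rows that do not move let the fingers close. It gives the time, the measured TCP pose, the force, the opening and the grip force at its end, in the units of the state.
- bot.read_state(): the state, without advancing time (a new reading comes with each control period).
- bot.capture(name): name is "side" or "top" or "wrist"; returns (picture, depth): 420x560x3 uint8, red, green, blue; 420x560 float32, m along the optical axis (not along the pixel's ray), 0 where there is no reading.
- bot.camera_info(name): a dict with "vertical_fov" (degrees; the focal length in pixels is half the picture's height over the tangent of half this angle, whatever the lens; pixels are square), "cx", "cy" (the principal point, pixels), "rvec" (rotation vector, rad) and "tvec" (3), from world to camera coordinates, as OpenCV has them; the wrist camera has in their place "mount" (4x4, takes a point from camera to tool coordinates, whose origin is the TCP and whose axes are the flange's). Camera axes: x right, y down, z forward; pixel columns grow to the right and rows downward; lengths in m; the calibration is good to about 2 mm. A picture is of the moment at which its call begins: read the wrist's pose just before it. camera_info takes no time and is no camera call.
- bot.hand_in(): hands the job in; it is judged then, once.
Trained networks look in the newest picture that a camera, given by its name, has taken for a name from the list of things; names that differ only in an ending like _2 or _b are one class to them, and where a whole thing is asked for, a point or a joint stands for the part that bears it (a point fixed in the world has none). Each returns a list of dicts, best first, with "p" (0 to 1); they miss things now and then, are a little off and sometimes report something else, mostly with a low value. They report only what shows in the picture. A call takes as long as a camera call.
- bot.outline_of(camera, target): "mask" (420x560 bool, what is visible of it) and "xy" ([column, row] as shares, 0 to 1, of the picture: columns of its width, rows of its height, amid what is visible of it).
- bot.pinpoint(camera, target): "xy" ([column, row] as shares, 0 to 1, of the picture: columns of its width, rows of its height: a listed point, or the origin of a listed thing).
The state is a dict: "time_s": time; "joint_positions": joint angles; "qvel": joint speeds; "tau": joint torques, N m; "position": TCP position; "tcp_rot": TCP orientation; "force": force on the tool from outside, world axes, zero at the start; "moment": the same for the moment, N m; "opening": opening from 0.0 (shut) to 1.0 (fully open); "grasp_force": force on a finger pad.
Only numpy, scipy, OpenCV 4.12 (cv2) and the standard library are available. Lean on these libraries where they do the work, as an engineer would, in place of code of your own. Each camera call takes 0.05 s, during which the arm holds its last target. There are 200 camera calls.

### The job

Draw the small slatted gate fully out of its storage sleeve by the end that sticks out and stand it upright on the table, let go of it, then take it again nearer its middle. Hang it on the bottle bay by lowering both of its brass hinge eyes over the two upright pins of the tall post, fully down, and swing it shut against the rubber stop. Do not let the gate fall over, and leave the tasting glass and the pink bottle beside the work where they are.

Things in the scene. Friction and masses are not known exactly. Their poses are not given: they have to be found in the camera images.
- gate_center (a point): Centre of the loose light-wood slatted gate with two brass hinge eyes, 0.25 kg: wood 150 long (its x; +x is the hinge end), 150 high (z; 75 above and below this point), 24 thick (y), bottom rail 32 thick, 22 high. Both faces alike. It stands upright in the sleeve, hinge end (37 to 50 mm of wood, and the eyes) sticking out.
- gate_top (a point): Middle of the gate's top edge, 75 mm above gate_center. The top rail (upper 30 mm) is solid along the whole length: grip it from above across its 24 mm.
- gate_latch (a point): Middle of the gate's latch end (75 mm from gate_center along the gate's -x), half-way up.
- eye_low (a point): Lower hinge eye of the gate: centre of the underside of a brass ring, 87 mm from gate_center along the gate's +x (12 mm beyond the wood) and 57 mm below it. Ring 22 outside, hole 12, 16 high; the hole is upright and open at both ends.
- eye_up (a point): Upper hinge eye, the same ring, 94 mm straight above the lower one (37 mm above gate_center).
- sleeve: Fixed dark wooden storage sleeve with walls, roof and closed back, no floor: 125 long, 64 wide, 170 high, slot 40 wide and 160 high. Origin on the table in the middle of its open mouth; its +x axis points out of the mouth, the way the gate is drawn.
- sleeve_mouth (a point): Middle of the sleeve's mouth, 75 mm above the table.
- bay: Fixed wooden bottle bay, 200 wide (its y), 150 deep, open at top and front, two yellow bottles (239 mm high, 57 mm or more behind the front) inside. Origin on the table under the middle of its front plane; +x points into the bay. Hinge post at y = +62 to +100 mm, latch post at y = -75 to -100 mm, 186 mm high, with a rubber stop 12 mm proud of the front.
- post_cap (a point): Front edge of the underside of the cap of the tall hinge post, straight above the bay's y = 81 mm: the cap is 60 wide, 24 thick, its underside 270 mm above the table, and overhangs the front by 30 mm, in the way of a gripper that holds the gate by its hinge end.
- lip (a point): Tip of the underside of the brass keeper lip on the latch post: 178 mm above the table, 31 mm out from the front, 25 wide. The shut gate's latch end lies under it (8 mm gap), so lower the gate on the pins while it stands open, e.g. straight out from the front (gate x along bay x); then swing it 90 degrees until shut (gate x along bay y).
- pin_low (a point): Lower pintle: centre of a flat brass shoulder, 17 wide, 38 mm above the table, from which an upright 8 mm pin rises 20 mm, its last 6 mm tapered. On the hinge axis, 24 mm in front of the bay's front at bay y = +75 mm. The hung eye's underside rests here, the gate's bottom then 20 mm above the table. Light friction keeps the gate at its angle.
- pin_up (a point): Upper pintle, the same, 94 mm straight above the lower one.
- keep (a point): Where gate_latch is when the gate is hung and fully shut (bay x = -24 mm, y = -87 mm, 95 mm above the table).
- tasting_glass: Clear stemless tasting glass, 67 wide, 91 high, a bystander; origin at its underside.
- rose_bottle: Pink wine bottle, 67 wide, 262 high, a bystander; origin at its underside.

How it is judged (in metres and radians):
On the way:
1. the gate stands upright on the table clear of the sleeve, let go (horizontal distance between gate_center and sleeve_mouth above 0.078 m and height (world z) of gate_center below 0.079 m and angle between gate_center's own z axis and vertical below 0.1 rad and contact force between the fingers and gate below 0.1 N), for 0.2 s.
At the end, for the whole second after the job is handed in: Both eyes are fully down on the two pins (each eye's underside within 7 mm of its shoulder's centre), the gate is shut (its latch end within 15 mm, seen from above, of the fully shut position), at rest and released (distance between eye_low and pin_low below 0.007 m and distance between eye_up and pin_up below 0.007 m and horizontal distance between gate_latch and keep below 0.015 m and linear speed of gate below 0.02 m/s and contact force between the fingers and gate below 0.1 N); the robot touches nothing.
It fails at once if the gate falls over (tilts more than 0.6 rad) (angle between gate_center's own z axis and vertical above 0.6 rad).
It fails at once if the tasting glass is shifted more than 30 mm or tipped (distance of tasting_glass from where it was at the start of the episode above 0.03 m or angle between tasting_glass's own z axis and vertical above 0.4 rad).
It fails at once if the pink bottle is shifted more than 30 mm or tipped (distance of rose_bottle from where it was at the start of the episode above 0.03 m or angle between rose_bottle's own z axis and vertical above 0.4 rad).
It also fails if it takes over 72 s, if anything falls off the work surface, if the arm or the gripper's body presses on something with over 40 N, if the wrist force passes 120 N, or if a joint passes its speed limit or range.

## Working session

There is one attempt and no reset: what is moved stays moved. The work goes in short steps, Python scripts to look and compute and a tool call to move; the robot and the scene stay as the last step left them, time stands still between calls to the robot, and variables do not carry over. Pictures are saved under pics/ and viewed, at most 12 in all, crops included, and the job is handed in when it is done.

Besides the shell and the picture viewer there is one more tool, called after ">>>" by a JSON object that holds its "method" and its "body", one argument or row to a line. apply_moves: Moves the arm, as the interface text tells. Its arguments: {"type":"object","properties":{"plan":{"type":"array","items":{"type":"number"}},"grip":{"type":"number"}},"required":["plan"]}

```bash
ls; mkdir -p pics
cat > h.py <<'E'
import numpy as np, cv2
from rig import bot
def cam(n):
    i=bot.camera_info(n); f=210/np.tan(np.radians(i["vertical_fov"])/2)
    if "mount" in i:
        s=bot.read_state(); T=np.eye(4);T[:3,:3]=s["tcp_rot"];T[:3,3]=s["position"]
        M=T@np.array(i["mount"])
    else:
        R=cv2.Rodrigues(np.array(i["rvec"],float))[0];M=np.eye(4);M[:3,:3]=R.T;M[:3,3]=-R.T@np.array(i["tvec"]).ravel()
    return f,i["cx"],i["cy"],M
def ray(c,uv):
    f,cx,cy,M=c; d=M[:3,:3]@np.array([(uv[0]-cx)/f,(uv[1]-cy)/f,1]); return M[:3,3],d
def atz(c,uv,z):
    o,d=ray(c,uv); return o+d*(z-o[2])/d[2]
def atd(c,uv,dep):
    o,d=ray(c,uv); return o+d*dep
def cloud(c,D):
    f,cx,cy,M=c; v,u=np.mgrid[0:420,0:560]
    P=np.stack([(u-cx)/f*D,(v-cy)/f*D,D],-1)@M[:3,:3].T+M[:3,3]; P[D==0]=np.nan; return P
def px(d): return np.array(d["xy"])*[560,420]
def tri(rs):
    A=np.zeros((3,3));b=np.zeros(3)
    for o,d in rs:
        d=d/np.linalg.norm(d);Q=np.eye(3)-np.outer(d,d);A+=Q;b+=Q@o
    return np.linalg.solve(A,b)
def proj(c,p):
    f,cx,cy,M=c; q=M[:3,:3].T@(np.array(p)-M[:3,3]); return q[:2]/q[2]*f+[cx,cy]
E
cat > a.py <<'E'
from h import *
np.set_printoptions(precision=4,suppress=True)
print(bot.hold_point_z)
names="gate_center gate_top gate_latch eye_low eye_up sleeve sleeve_mouth bay post_cap lip pin_low pin_up keep tasting_glass rose_bottle".split()
R={}
for c in("side","top"):
    I,D=bot.capture(c); cv2.imwrite(f"pics/{c}0.png",I[...,::-1]); C=cam(c); P=cloud(C,D)
    print(c,C[3][:3,3])
    for n in names:
        r=bot.pinpoint(c,n)
        if r:
            u=px(r[0]); R.setdefault(n,[]).append(ray(C,u)); i=np.clip(u.astype(int),0,[559,419]);print(c,n,round(r[0]["p"],2),u.round(1),P[i[1],i[0]])
for n in R:
    if len(R[n])>1: 
        p=tri(R[n]); print(n,p,[np.linalg.norm(np.cross(p-o,d/np.linalg.norm(d))).round(4) for o,d in R[n]])
E
python3 a.py
```

```text
pics
0.0187
side [0.6195 0.8358 0.9115]
side gate_center 0.77 [332.8 197.5] [ 0.4627 -0.192   0.0851]
side gate_top 0.76 [335.9 174.2] [ 0.4605 -0.1833  0.1681]
side gate_latch 0.64 [327.1 178.7] [ 0.4825 -0.1694  0.1662]
side eye_low 0.86 [339.7 235.3] [ 0.4493 -0.1094  0.021 ]
side eye_up 0.56 [341.4 204.7] [ 0.4516 -0.1073  0.1298]
side sleeve 0.7 [337.3 228.2] [ 0.4536 -0.1247  0.0325]
side sleeve_mouth 0.84 [338.6 205.5] [ 0.4585 -0.1097  0.1248]
side bay 0.97 [275.6 331.7] [0.6247 0.2657 0.1246]
side post_cap 0.61 [285.6 280.2] [0.6047 0.2771 0.2834]
side lip 0.71 [285.9 250.3] [0.5996 0.1065 0.1856]
side pin_low 0.9 [286.7 356.5] [0.604  0.2689 0.0436]
side pin_up 0.82 [287.6 330.8] [0.6016 0.2678 0.1295]
side keep 0.58 [287.4 355.2] [0.6017 0.2622 0.0368]
side tasting_glass 0.72 [261.4 243.2] [ 0.6569 -0.0854  0.0229]
side rose_bottle 0.6 [242.6 260.8] [0.6935 0.0862 0.1384]
top [0.348  0.0068 1.4165]
top eye_low 0.88 [321.6 274.6] [ 0.4568 -0.1248  0.0357]
top eye_up 0.55 [319.8 276.4] [ 0.4447 -0.1109  0.129 ]
top sleeve 0.85 [338.4 275.8] [ 0.4446 -0.1538  0.1527]
top slee
[... 678 characters left out ...]
p.float64(0.0055), np.float64(0.0055)]
sleeve_mouth [ 0.4524 -0.1727  0.0727] [np.float64(0.0062), np.float64(0.0062)]
bay [0.6255 0.1869 0.0138] [np.float64(0.0013), np.float64(0.0013)]
post_cap [0.6038 0.2661 0.2707] [np.float64(0.0004), np.float64(0.0004)]
lip [0.5943 0.1047 0.1814] [np.float64(0.0035), np.float64(0.0035)]
pin_low [0.611  0.2616 0.0351] [np.float64(0.009), np.float64(0.009)]
pin_up [0.6063 0.2584 0.117 ] [np.float64(0.0064), np.float64(0.0064)]
keep [ 0.6185  0.1211 -0.1661] [np.float64(0.0231), np.float64(0.0231)]
tasting_glass [ 0.6539 -0.1066  0.0006] [np.float64(0.0029), np.float64(0.0029)]
rose_bottle [ 0.7112 -0.0565 -0.0096] [np.float64(0.0053), np.float64(0.0053)]
```

View pics/side0.png

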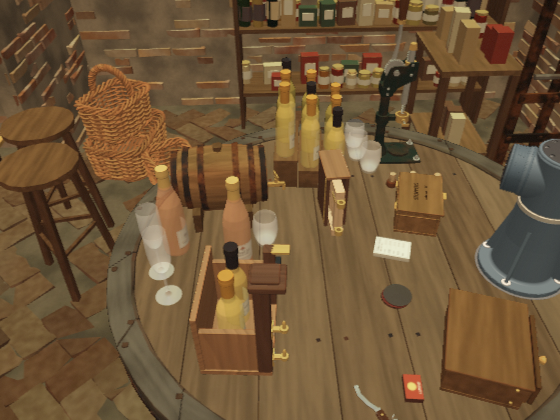

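View pics/top0.png

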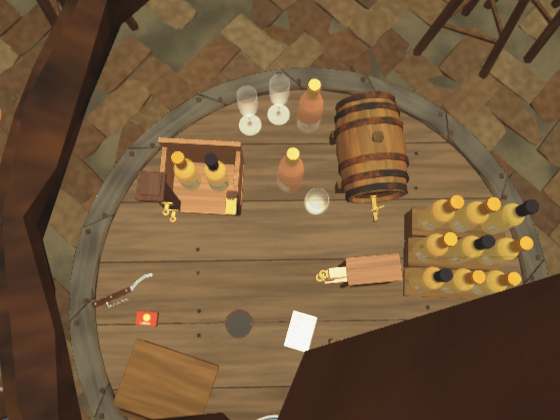

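The side view shows the sleeve at (337,190) with the eyes at (340,230) and (338,203). The bay is at (240,310) with its pins at (280,328) and (280,355). In the top view the gate end is at (337,275) and the pins at (170,211). Next I fit the yaws from depth.

```bash
cat > b.py <<'E'
from h import *
np.set_printoptions(precision=4,suppress=True)
s=bot.read_state();print(s["tcp_rot"],s["time_s"])
for c in("top","side"):
    I,D=bot.capture(c);C=cam(c);P=cloud(C,D)
    def fit(n,m):
        q=P[m][:,:2]; 
        if len(q)<8: print(n,len(q));return
        r=cv2.minAreaRect((q*1000).astype(np.float32));print(c,n,len(q),np.array(r[0]),np.array(r[1]),r[2],'med z',np.median(P[m][:,2]),q.min(0),q.max(0))
    X,Y,Z=P[...,0],P[...,1],P[...,2]
    fit("roof",(abs(Z-.170)<.007)&(abs(X-.45)<.08)&(Y<-.1)&(Y>-.33))
    fit("gatetop",(abs(Z-.150)<.007)&(abs(X-.45)<.08)&(Y<-.1)&(Y>-.33))
    fit("cap",(abs(Z-.294)<.015)&(abs(X-.62)<.06)&(abs(Y-.27)<.06))
    fit("lip",(abs(Z-.184)<.01)&(X<.615)&(X>.57)&(abs(Y-.1)<.05))
    fit("bay",(Z>.02)&(Z<.3)&(X>.57)&(X<.85)&(Y>.07)&(Y<.32))
E
python3 b.py
```

```text
[[-0.9435  0.3314  0.    ]
 [ 0.3314  0.9435 -0.    ]
 [-0.     -0.     -1.    ]] 1.6
top roof 1487 [ 457.9947 -235.7592] [ 64.1564 129.6886] 4.331345558166504 med z 0.1697331863937923 [ 0.4221 -0.3026] [ 0.4935 -0.1698]
top gatetop 180 [ 444.8009 -153.448 ] [40.6095 42.3208] 4.26959753036499 med z 0.1494711775378499 [ 0.4261 -0.1758] [ 0.4662 -0.1313]
top cap 819 [635.1711 265.1735] [60.4524 67.1632] 86.50369262695312 med z 0.29095869492395954 [0.6006 0.2336] [0.668 0.296]
top lip 113 [602.7982  99.0848] [24.2394 23.8655] 0.2274351865053177 med z 0.18589051337236806 [0.5907 0.0872] [0.6149 0.111 ]
top bay 5221 [686.2897 186.1963] [211.2288 184.0177] 86.12693786621094 med z 0.15184330342396635 [0.5907 0.075 ] [0.7836 0.296 ]
side roof 706 [ 459.9727 -232.612 ] [ 64.6333 132.1284] 3.8291103839874268 med z 0.16913016054349095 [ 0.4248 -0.2991] [ 0.4957 -0.1659]
side gatetop 209 [ 471.7139 -204.5392] [ 54.1444 157.8518] 26.486684799194336 med z 0.14860546970510424 [ 0.4262 -0.2824] [ 0.4929 -0.1284]
side cap 1059 [636.1207 268.7114] [59.7378 65.956 ] 85.82831573486328 med z 0.29132005591637333 [0.6018 0.2375] [0.6697 0.2998]
side lip 113 [603.3018 101.9297] [25.9999 23.6284] 84.14020538330078 med z 0.18485877768375114 [0.5905 0.0886] [0.6145 0.1151]
side bay 9657 [687.1902 188.0779] [214.139 181.413] 86.21092987060547 med z 0.1397747993900974 [0.5905 0.0754] [0.7838 0.2998]
```

>>> {"method": "apply_moves", "body": {
  "plan": [0, 0, 1, 0, 0, -1, 1, 0, 0.3, -1, 0.4, 0, 0.5, -1, 0, 0, 0.5, -1, 0, 0, 0.5, -1, 0, 0, 0.5, -1, 0, 0, 0.5, -1, 0, 0, 0.5, -1, 0, 0, 0.5, -1, 0, 0, 0.5, -1, 0, 0, 0.5, -1, 0, 0],
  "grip": -1
}}

```text
time_s: 3.2
position: [0.4477, 0.0437, 0.3113]
tcp_rot: [[-0.943, 0.332, 0.001], [0.332, 0.943, 0.0], [-0.001, 0.001, -1.0]]
force: [0.4, 0.5, -0.2]
opening: 1.006
grasp_force: 0.0
```

>>> {"method": "apply_moves", "body": {
  "plan": [0, -0.4, 0, -1, 0, -0.4, 0, -1, 0, -0.4, 0, -1, 0, -0.4, 0, -1, 0, -0.4, 0, -1, 0, -0.4, 0, -1, 0, -0.4, 0, -0.64, 0, -0.4, 0, 0, 0, 0, 0, 0]
}}

```text
time_s: 4.32
position: [0.4472, -0.1154, 0.311]
tcp_rot: [[-0.072, 0.997, 0.0], [0.997, 0.072, -0.0], [-0.0, 0.0, -1.0]]
force: [-0.3, 0.1, -0.2]
opening: 0.997
grasp_force: 0.0
```

```bash
cat > w.py <<'E'
from h import *
import sys
np.set_printoptions(precision=4,suppress=True)
s=bot.read_state();print(s["position"],s["time_s"],np.degrees(np.arctan2(s["tcp_rot"][1][1],s["tcp_rot"][0][1])))
C=cam("wrist");I,D=bot.capture("wrist");cv2.imwrite(f"pics/{sys.argv[1]}.png",I[...,::-1]);P=cloud(C,D);np.save("P.npy",P);np.save("I.npy",I)
Z={"gate_top":.15,"eye_up":.112,"eye_low":.018,"gate_center":.075,"sleeve_mouth":.075,"pin_up":.132,"pin_low":.038,"lip":.178,"post_cap":.27,"gate_latch":.075}
for n in sys.argv[2:]:
    for r in bot.pinpoint("wrist",n)[:1]:
        u=px(r);i=np.clip(u.astype(int),0,[559,419]);print(n,round(r["p"],2),u.round(),"depth",P[i[1],i[0]],"atz",atz(C,u,Z[n]))
E
python3 w.py w1 gate_top eye_up eye_low gate_center sleeve_mouth
```

```text
[ 0.4472 -0.1154  0.311 ] 4.325 4.1205610761396025
eye_up 0.73 [282. 189.] depth [ 0.4541 -0.1324  0.0553] atz [ 0.453  -0.1208  0.112 ]
eye_low 0.65 [278. 178.] depth [ 0.4477 -0.1263 -0.0003] atz [ 0.4483 -0.1238  0.018 ]
gate_center 0.86 [281. 241.] depth [ 0.4551 -0.1753  0.1499] atz [ 0.458  -0.2059  0.075 ]
sleeve_mouth 0.79 [280. 218.] depth [ 0.4519 -0.1476  0.1501] atz [ 0.4544 -0.171   0.075 ]
```

View pics/w1.png

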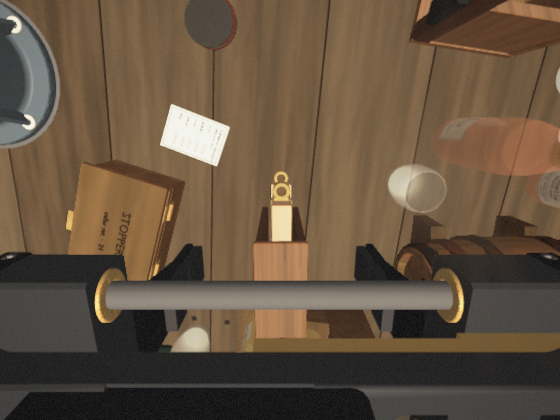

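The wrist view shows the gate top at columns 270-294, rows 205-240, with the eyes at (282,188) and (280,176). The sleeve roof is below it and the view is well aligned. Now I fit the gate's top strip.

Run:
```python
from h import *
P=np.load("P.npy");Z=P[...,2];v,u=np.mgrid[:420,:560]
m=(abs(Z-.15)<.004)&(u>262)&(u<302)&(v>195)&(v<242)
q=P[m][:,:2]*1000;print(cv2.minAreaRect(q.astype(np.float32)),len(q))
for r in range(204,242,4):
    k=m[r]
    if k.any(): x=P[r][k];print(r,x[:,0].min().round(4),x[:,0].max().round(4),x[:,1].mean().round(4))
```

```text
((455.39154052734375, -154.5743408203125), (46.07106399536133, 45.13746643066406), 2.601881265640259) 755
208 0.4404 0.4639 -0.1354
212 0.442 0.4644 -0.1403
216 0.4411 0.4647 -0.1452
220 0.4414 0.4652 -0.1501
224 0.4418 0.4655 -0.155
228 0.4433 0.4647 -0.16
232 0.4436 0.4651 -0.1652
236 0.444 0.4656 -0.1703
240 0.4335 0.4788 -0.175
```

>>> {"method": "apply_moves", "body": {
  "plan": [0.12, -0.69, -0.5, 0, 0, 0, -0.8, 0, 0, 0, -0.8, 0, 0, 0, -0.8, 0, 0, 0, -0.6, 0, 0, 0, -0.4, 0, 0, 0, 0, 0]
}}

```text
time_s: 5.5
position: [0.4522, -0.148, 0.1148]
tcp_rot: [[-0.075, 0.997, -0.003], [0.997, 0.075, 0.002], [0.002, -0.003, -1.0]]
force: [-0.2, -0.2, -0.0]
opening: 1.004
grasp_force: 0.0
```

>>> {"method": "apply_moves", "body": {
  "plan": [0, 0, 0, 0, 0, 0, 0, 0, 0, 0, 0, 0, 0, 0, 0, 0, 0, 0, 0, 0],
  "grip": 1
}}

```text
time_s: 6.12
position: [0.4532, -0.1491, 0.1161]
tcp_rot: [[-0.074, 0.997, 0.0], [0.997, 0.074, -0.0], [-0.0, 0.0, -1.0]]
force: [0.0, 0.3, 0.6]
opening: 0.515
grasp_force: 0.0
```

>>> {"method": "apply_moves", "body": {
  "plan": [0, 0, 0, 0, 0, 0, 0, 0, 0, 0, 0, 0, 0, 0, 0, 0]
}}

```text
time_s: 6.62
position: [0.453, -0.149, 0.1159]
tcp_rot: [[-0.074, 0.997, -0.0], [0.997, 0.074, 0.0], [0.0, -0.0, -1.0]]
force: [-0.8, -0.5, 0.5]
opening: 0.271
grasp_force: 30.0
```

>>> {"method": "apply_moves", "body": {
  "plan": [-0.011, 0.15, 0, 0, -0.022, 0.3, 0, 0, -0.022, 0.3, 0, 0, -0.022, 0.3, 0, 0, -0.022, 0.3, 0, 0, -0.022, 0.3, 0, 0, -0.022, 0.3, 0, 0, -0.022, 0.3, 0, 0, -0.022, 0.3, 0, 0, -0.022, 0.3, 0, 0, -0.011, 0.15, 0, 0, 0, 0, 0, 0]
}}

```text
time_s: 8.12
position: [0.4415, 0.0018, 0.1158]
tcp_rot: [[-0.075, 0.997, -0.001], [0.997, 0.075, 0.0], [0.001, -0.001, -1.0]]
force: [-0.7, -1.9, 2.7]
opening: 0.272
grasp_force: 30.0
```

Run:
```python
from h import *
np.set_printoptions(precision=4,suppress=True)
s=bot.read_state();print(s["force"],s["moment"])
for c in ("side",):
    I,D=bot.capture(c);C=cam(c);P=cloud(C,D);cv2.imwrite("pics/s1.png",cv2.resize(I[100:310,200:480,::-1],None,fx=2.5,fy=2.5))
    for n in("gate_center","gate_top","eye_low","eye_up","gate_latch"):
        for r in bot.pinpoint(c,n)[:1]: u=px(r);print(n,r["p"],atz(C,u,{"gate_center":.075,"gate_top":.15,"eye_low":.018,"eye_up":.112,"gate_latch":.075}[n]))
```

```text
[-0.7225 -1.8792  2.7403] [-0.4543  0.1532 -0.0089]
gate_center 0.74 [ 0.4477 -0.0716  0.075 ]
gate_top 0.86 [ 0.4358 -0.0661  0.15  ]
eye_low 0.68 [0.4439 0.0128 0.018 ]
eye_up 0.75 [0.4378 0.0239 0.112 ]
```

View pics/s1.png

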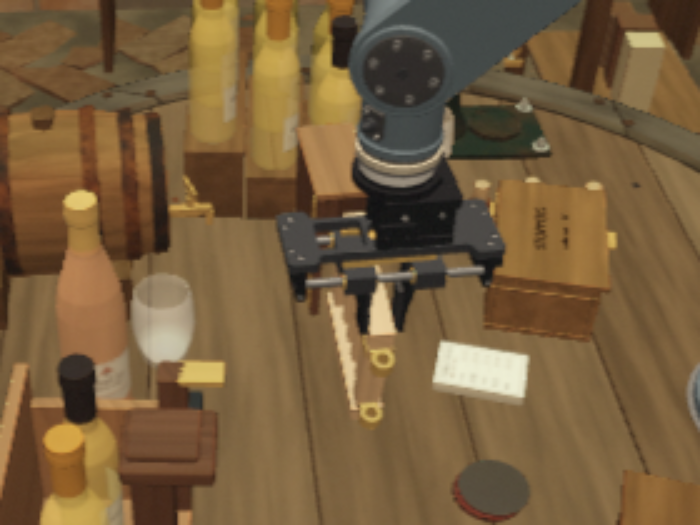

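The gate stands upright clear of the sleeve, with the eyes at crop (382,358) and (371,411). Releasing it now.

>>> {"method": "apply_moves", "body": {
  "plan": [0, 0, 0, 0, 0, 0, 0, 0, 0, 0, 0, 0, 0, 0, 0, 0, 0, 0, 0, 0, 0, 0, 0, 0],
  "grip": -1
}}

```text
time_s: 9.18
position: [0.4421, 0.001, 0.1159]
tcp_rot: [[-0.074, 0.997, -0.0], [0.997, 0.074, 0.0], [0.0, -0.0, -1.0]]
force: [-0.6, -0.1, -0.1]
opening: 0.869
grasp_force: 0.0
```

>>> {"method": "apply_moves", "body": {
  "plan": [0, 0, 0.5, 0, 0, 0, 1, 0, 0, 0, 1, 0, 0, 0, 1, 0, 0, 0, 0.4, 0, 0, 0, 0, 0, 0, 0, 0, 0]
}}

```text
time_s: 10.05
position: [0.4411, 0.0012, 0.3097]
tcp_rot: [[-0.074, 0.997, -0.002], [0.997, 0.074, 0.001], [0.001, -0.002, -1.0]]
force: [-0.0, 0.4, -0.4]
opening: 0.999
grasp_force: 0.0
```

```bash
python3 w.py w2 gate_top eye_up eye_low gate_center gate_latch
cat > g.py <<'E'
from h import *
P=np.load("P.npy");Z=P[...,2]
m=(abs(Z-.15)<.005)&(abs(P[...,0]-.45)<.05)&(P[...,1]>-.15)&(P[...,1]<.06)
q=P[m][:,:2]*1000;print(cv2.minAreaRect(q.astype(np.float32)),len(q))
for r in range(0,420,8):
    k=m[r]
    if k.any(): x=P[r][k];print(r,x[:,0].min().round(4),x[:,0].max().round(4),x[:,1].mean().round(4),x[:,2].mean().round(4))
E
python3 g.py
```

```text
[0.4411 0.0012 0.3097] 10.05 4.246038359966211
gate_top 0.65 [278. 266.] depth [ 0.4464 -0.0923  0.1506] atz [ 0.4476 -0.0926  0.15  ]
eye_up 0.78 [280. 191.] depth [ 0.4433 -0.0194  0.0519] atz [ 0.4433 -0.0067  0.112 ]
eye_low 0.62 [276. 181.] depth [ 0.4378 -0.0126  0.0005] atz [ 0.4383 -0.0102  0.018 ]
((447.1288757324219, -65.40617370605469), (23.80270004272461, 93.60452270507812), 4.697878360748291) 1437
208 0.4328 0.454 -0.0193 0.1465
216 0.4323 0.4559 -0.0282 0.1496
224 0.4341 0.4566 -0.038 0.1497
232 0.4348 0.4576 -0.0479 0.15
240 0.4355 0.4585 -0.0582 0.1497
248 0.4362 0.4593 -0.0686 0.1495
256 0.4369 0.4601 -0.0791 0.1497
264 0.4376 0.4598 -0.0897 0.1499
272 0.4384 0.4607 -0.1007 0.1495
280 0.4391 0.4616 -0.1116 0.1498
```

View pics/w2.png

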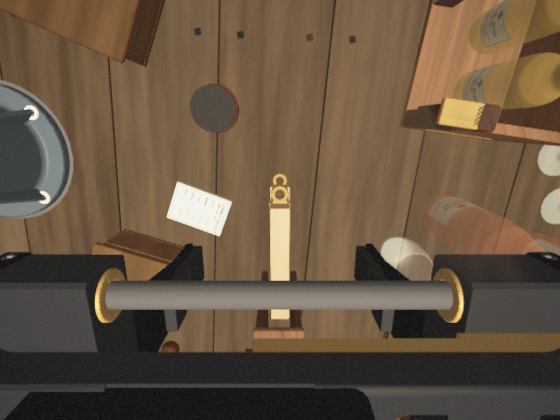

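The wrist view shows the gate upright at column 280, rows 205-320, but it slipped in the grip: its hinge end is at y ≈ -0.018, so it is only just out of the sleeve. I will grip further in and draw it out a bit more.

>>> {"method": "apply_moves", "body": {
  "plan": [0.1, -0.7, -0.2, 0, 0, -0.42, -0.7, 0, 0, 0, -0.8, 0, 0, 0, -0.8, 0, 0, 0, -0.8, 0, 0, 0, -0.4, 0, 0, 0, -0.2, 0, 0, 0, 0, 0]
}}

```text
time_s: 11.35
position: [0.447, -0.055, 0.1156]
tcp_rot: [[-0.074, 0.997, -0.001], [0.997, 0.074, 0.0], [0.0, -0.001, -1.0]]
force: [0.7, 0.6, 0.1]
opening: 1.0
grasp_force: 0.0
```

>>> {"method": "apply_moves", "body": {
  "plan": [0, 0, 0, 0, 0, 0, 0, 0, 0, 0, 0, 0, 0, 0, 0, 0, 0, 0, 0, 0, 0, 0, 0, 0, 0, 0, 0, 0, 0, 0, 0, 0, 0, 0, 0, 0],
  "grip": 1
}}

```text
time_s: 12.48
position: [0.4469, -0.055, 0.1159]
tcp_rot: [[-0.074, 0.997, -0.0], [0.997, 0.074, 0.0], [0.0, -0.0, -1.0]]
force: [-0.3, -0.3, -0.5]
opening: 0.272
grasp_force: 30.0
```

>>> {"method": "apply_moves", "body": {
  "plan": [-0.007, 0.1, 0, 0, -0.014, 0.2, 0, 0, -0.014, 0.2, 0, 0, -0.014, 0.2, 0, 0, -0.014, 0.2, 0, 0, -0.007, 0.1, 0, 0, 0, 0, 0, 0]
}}

```text
time_s: 13.35
position: [0.4455, -0.0053, 0.1176]
tcp_rot: [[-0.075, 0.997, 0.005], [0.997, 0.075, -0.002], [-0.002, 0.005, -1.0]]
force: [-1.0, -0.9, 12.6]
opening: 0.27
grasp_force: 30.1
```

>>> {"method": "apply_moves", "body": {
  "plan": [0, 0, 0, 0, 0, 0, 0, 0]
}}

```text
time_s: 13.6
position: [0.4456, -0.0056, 0.1177]
tcp_rot: [[-0.075, 0.997, 0.005], [0.997, 0.075, -0.002], [-0.002, 0.005, -1.0]]
force: [-1.4, -1.4, 13.5]
opening: 0.272
grasp_force: 30.1
```

>>> {"method": "apply_moves", "body": {
  "plan": [0, 0, 0, 0, 0, 0, 0, 0, 0, 0, 0, 0, 0, 0, 0, 0, 0, 0, 0, 0, 0, 0, 0, 0],
  "grip": -1
}}

```text
time_s: 14.35
position: [0.4436, -0.005, 0.1159]
tcp_rot: [[-0.074, 0.997, -0.0], [0.997, 0.074, 0.0], [0.0, -0.0, -1.0]]
force: [-1.3, -0.3, -0.0]
opening: 0.87
grasp_force: 0.0
```

>>> {"method": "apply_moves", "body": {
  "plan": [0, 0, 0.5, 0, 0, 0, 1, 0, 0, 0, 1, 0, 0, 0, 1, 0, 0, 0, 0.4, 0, 0, 0, 0, 0, 0, 0, 0, 0]
}}

```text
time_s: 15.22
position: [0.4426, -0.0048, 0.3097]
tcp_rot: [[-0.074, 0.997, -0.003], [0.997, 0.074, 0.001], [0.001, -0.002, -1.0]]
force: [0.3, 0.3, 0.2]
opening: 0.999
grasp_force: 0.0
```

```bash
python3 w.py w3 gate_top eye_up eye_low;python3 g.py
```

```text
[ 0.4426 -0.0048  0.3097] 15.225 4.239881517551504
gate_top 0.93 [279. 266.] depth [ 0.4504 -0.0988  0.1489] atz [ 0.4505 -0.0985  0.15  ]
eye_up 0.77 [281. 192.] depth [ 0.4463 -0.0268  0.0445] atz [ 0.4462 -0.0135  0.112 ]
eye_low 0.73 [279. 181.] depth [ 0.4425 -0.0186 -0.0007] atz [ 0.4438 -0.0164  0.018 ]
((448.91741943359375, -72.21266174316406), (23.103275299072266, 92.04706573486328), 3.8823423385620117) 1397
216 0.4349 0.4573 -0.0341 0.1497
224 0.4356 0.4581 -0.0439 0.15
232 0.4363 0.4589 -0.054 0.1497
240 0.437 0.4599 -0.0642 0.1497
248 0.4377 0.4594 -0.0746 0.1497
256 0.4384 0.4603 -0.085 0.1499
264 0.4391 0.4612 -0.0958 0.1496
272 0.4398 0.4621 -0.1065 0.1498
280 0.4405 0.4629 -0.1175 0.1499
```

Run:
```python
from h import *
np.set_printoptions(precision=4,suppress=True)
for c in ("side","top"):
    I,D=bot.capture(c);C=cam(c);P=cloud(C,D)
    if c=="side":cv2.imwrite("pics/s2.png",cv2.resize(I[100:310,200:480,::-1],None,fx=2.5,fy=2.5))
    m=(abs(P[...,2]-.15)<.006)&(abs(P[...,0]-.45)<.04)&(P[...,1]>-.17)&(P[...,1]<.06)
    print(c,m.sum(),cv2.minAreaRect((P[m][:,:2]*1000).astype(np.float32)),P[m].min(0),P[m].max(0))
    for n in("gate_center","gate_top","eye_low","eye_up","gate_latch","sleeve_mouth"):
        for r in bot.pinpoint(c,n)[:1]: u=px(r);print(n,r["p"],atz(C,u,{"sleeve_mouth":.075,"gate_center":.075,"gate_top":.15,"eye_low":.018,"eye_up":.112,"gate_latch":.075}[n]))
```

```text
side 382 ((458.003662109375, -96.2839126586914), (36.76057434082031, 146.80792236328125), 4.338667392730713) [ 0.4356 -0.1699  0.1443] [ 0.4819 -0.0227  0.153 ]
gate_center 0.76 [ 0.4505 -0.0965  0.075 ]
gate_top 0.55 [ 0.4499 -0.0991  0.15  ]
eye_low 0.82 [ 0.4466 -0.013   0.018 ]
eye_up 0.92 [ 0.4438 -0.0049  0.112 ]
gate_latch 0.85 [ 0.4587 -0.1658  0.075 ]
top 279 ((453.19244384765625, -134.40875244140625), (24.236228942871094, 71.67990112304688), 3.846503257751465) [ 0.4387 -0.1695  0.1444] [ 0.4664 -0.0995  0.1556]
gate_center 0.77 [ 0.4531 -0.1006  0.075 ]
gate_top 0.74 [ 0.4534 -0.1034  0.15  ]
eye_low 0.73 [0.625  0.1901 0.018 ]
eye_up 0.46 [ 0.623  -0.1001  0.112 ]
gate_latch 0.67 [ 0.456 -0.172  0.075]
sleeve_mouth 0.86 [ 0.4609 -0.1709  0.075 ]
```

View pics/s2.png

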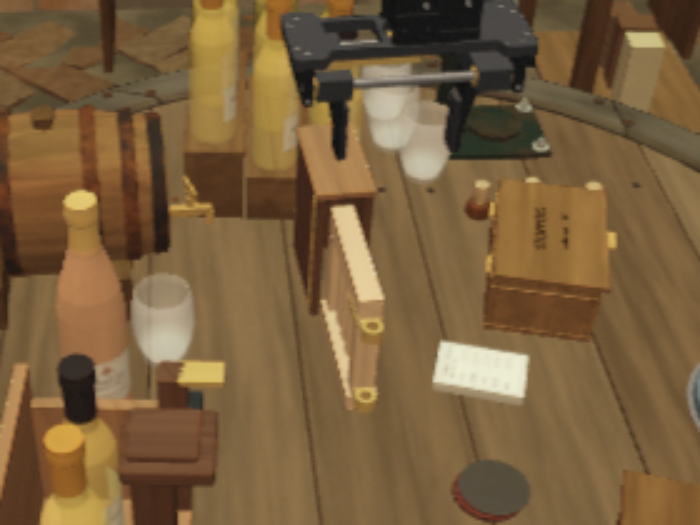

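The side view shows the gate upright and just at the mouth. While pulled by its end it had pitched up and jammed under the roof, then dropped back when released. I will grip near its centre of gravity, lift it 4 mm and draw it clear.

>>> {"method": "apply_moves", "body": {
  "plan": [0.12, -0.8, 0, 0, 0, -0.8, -0.2, 0, 0, 0, -0.9, 0, 0, 0, -0.9, 0, 0, 0, -0.9, 0, 0, 0, -0.6, 0, 0, 0, -0.3, 0, 0, 0, -0.1, 0, 0, 0, 0, 0]
}}

```text
time_s: 17.25
position: [0.4498, -0.0851, 0.1161]
tcp_rot: [[-0.074, 0.997, 0.0], [0.997, 0.074, -0.0], [-0.0, 0.0, -1.0]]
force: [0.1, 0.7, -0.0]
opening: 1.0
grasp_force: 0.0
```

>>> {"method": "apply_moves", "body": {
  "plan": [0, 0, 0, 0, 0, 0, 0, 0, 0, 0, 0, 0, 0, 0, 0, 0, 0, 0, 0, 0, 0, 0, 0, 0, 0, 0, 0, 0, 0, 0, 0, 0],
  "grip": 1
}}

```text
time_s: 18.25
position: [0.4496, -0.085, 0.1159]
tcp_rot: [[-0.074, 0.997, -0.0], [0.997, 0.074, 0.0], [0.0, -0.0, -1.0]]
force: [-1.1, -0.2, -1.2]
opening: 0.272
grasp_force: 30.0
```

>>> {"method": "apply_moves", "body": {
  "plan": [0, 0, 0.04, 0, 0, 0, 0.04, 0, -0.007, 0.1, 0, 0, -0.014, 0.2, 0, 0, -0.014, 0.2, 0, 0, -0.014, 0.2, 0, 0, -0.014, 0.2, 0, 0, -0.014, 0.2, 0, 0, -0.014, 0.2, 0, 0, -0.007, 0.1, 0, 0, 0, 0, 0, 0]
}}

```text
time_s: 19.62
position: [0.4446, -0.0147, 0.1199]
tcp_rot: [[-0.075, 0.997, -0.0], [0.997, 0.075, -0.0], [-0.0, -0.0, -1.0]]
force: [-0.0, -0.0, -1.8]
opening: 0.269
grasp_force: 30.0
```

>>> {"method": "apply_moves", "body": {
  "plan": [0, 0, -0.04, 0, 0, 0, -0.04, 0, 0, 0, 0, 0]
}}

```text
time_s: 20.0
position: [0.4448, -0.0153, 0.1159]
tcp_rot: [[-0.074, 0.997, 0.0], [0.997, 0.074, -0.0], [-0.0, 0.0, -1.0]]
force: [0.0, 0.3, -1.3]
opening: 0.268
grasp_force: 30.0
```

>>> {"method": "apply_moves", "body": {
  "plan": [0, 0, 0, 0, 0, 0, 0, 0, 0, 0, 0, 0, 0, 0, 0, 0, 0, 0, 0, 0, 0, 0, 0, 0],
  "grip": -1
}}

```text
time_s: 20.75
position: [0.4447, -0.015, 0.116]
tcp_rot: [[-0.074, 0.997, 0.0], [0.997, 0.074, -0.0], [-0.0, 0.0, -1.0]]
force: [0.0, 0.2, -0.1]
opening: 0.871
grasp_force: 0.0
```

>>> {"method": "apply_moves", "body": {
  "plan": [0, 0, 0.5, 0, 0, 0, 1, 0, 0, 0, 1, 0, 0, 0, 1, 0, 0, 0, 0.4, 0, 0, 0, 0, 0, 0, 0, 0, 0]
}}

```text
time_s: 21.62
position: [0.4437, -0.0148, 0.3097]
tcp_rot: [[-0.074, 0.997, -0.002], [0.997, 0.074, 0.001], [0.001, -0.002, -1.0]]
force: [0.1, -0.0, -0.2]
opening: 0.996
grasp_force: 0.0
```

```bash
python3 w.py w4 gate_top eye_up eye_low;python3 g.py
python3 - <<'E'
from h import *
I,D=bot.capture("side");C=cam("side")
for n,z in (("gate_center",.075),("eye_low",.018),("eye_up",.112),("gate_latch",.075)):
    for r in bot.pinpoint("side",n)[:1]:print(n,r["p"],atz(C,px(r),z))
E
```

```text
[ 0.4437 -0.0148  0.3097] 21.625 4.242164005192987
gate_top 0.68 [281. 204.] depth [ 0.4477 -0.0283  0.1494] atz [ 0.4482 -0.0289  0.15  ]
eye_up 0.96 [278. 129.] depth [0.4375 0.0531 0.0013] atz [0.4385 0.0539 0.112 ]
eye_low 0.84 [279. 132.] depth [0.4395 0.0481 0.0324] atz [0.4401 0.0477 0.018 ]
((446.4189147949219, -31.52393341064453), (23.86171531677246, 149.1934051513672), 4.359756946563721) 2538
144 0.4293 0.4525 0.0386 0.1497
152 0.4299 0.4532 0.0299 0.1497
160 0.4316 0.454 0.0212 0.1498
168 0.4322 0.4548 0.0123 0.1498
176 0.4328 0.4555 0.0033 0.15
184 0.4334 0.4564 -0.006 0.1495
192 0.4341 0.4559 -0.0153 0.1498
200 0.4347 0.4567 -0.0247 0.1501
208 0.4354 0.4575 -0.0343 0.1499
216 0.436 0.4584 -0.0441 0.1495
224 0.4367 0.4592 -0.054 0.1495
232 0.4374 0.46 -0.064 0.1496
240 0.4381 0.4609 -0.0742 0.1495
248 0.4388 0.4618 -0.0846 0.1496
256 0.4395 0.4628 -0.0951 0.1496
264 0.4574 0.4611 -0.1051 0.1498
gate_center 0.78 [ 0.44169086 -0.02017554  0.075     ]
eye_low 0.72 [0.43421161 0.05466721 0.018     ]
eye_up 0.95 [0.43468257 0.05578492 0.112     ]
gate_latch 0.6 [ 0.45922998 -0.10619659  0.075     ]
```

Stage 1 is met: the gate centre is 0.14 m from the mouth and it stands upright. Next I grip it at the middle and lift.

>>> {"method": "apply_moves", "body": {
  "plan": [0.034, -0.33, -0.4, 0, 0, 0, -0.9, 0, 0, 0, -0.9, 0, 0, 0, -0.9, 0, 0, 0, -0.6, 0, 0, 0, -0.2, 0, 0, 0, 0, 0]
}}

```text
time_s: 22.95
position: [0.4466, -0.0316, 0.1159]
tcp_rot: [[-0.074, 0.997, -0.0], [0.997, 0.074, 0.0], [0.0, -0.0, -1.0]]
force: [0.1, -0.0, 0.8]
opening: 1.004
grasp_force: 0.0
```

>>> {"method": "apply_moves", "body": {
  "plan": [0, 0, 0, 0, 0, 0, 0, 0, 0, 0, 0, 0, 0, 0, 0, 0, 0, 0, 0, 0, 0, 0, 0, 0, 0, 0, 0, 0, 0, 0, 0, 0],
  "grip": 1
}}

```text
time_s: 23.95
position: [0.4463, -0.0315, 0.1159]
tcp_rot: [[-0.074, 0.997, -0.0], [0.997, 0.074, 0.0], [0.0, -0.0, -1.0]]
force: [-0.2, -0.2, -0.4]
opening: 0.268
grasp_force: 30.0
```

>>> {"method": "apply_moves", "body": {
  "plan": [0, 0, 0.2, 0, 0, 0, 0.4, 0, 0, 0.2, 0.4, 0, -0.2, 0.4, 0.2, -0.5, -0.2, 0.5, 0, -0.8, -0.1, 0.5, 0, -0.8, 0, 0.5, 0, -0.8, 0, 0.5, 0, -0.8, 0, 0.5, 0, -0.8, 0, 0.5, 0, -0.8, 0, 0.5, 0, -0.8, 0, 0, 0, -0.7]
}}

```text
time_s: 25.45
position: [0.421, 0.1749, 0.1763]
tcp_rot: [[0.898, 0.441, -0.0], [0.441, -0.898, 0.0], [0.0, -0.0, -1.0]]
force: [-0.6, 0.4, -2.3]
opening: 0.268
grasp_force: 30.0
```

>>> {"method": "apply_moves", "body": {
  "plan": [0.1, 0.4, 0, -0.7, 0.1, 0.4, 0, -0.8, 0.1, 0.4, 0, -0.8, 0.1, 0.4, 0, -0.7, 0.2, 0.35, 0, 0, 0, 0, 0, 0, 0, 0, 0, 0]
}}

```text
time_s: 26.32
position: [0.4504, 0.2703, 0.1758]
tcp_rot: [[0.998, -0.065, -0.002], [-0.065, -0.998, -0.001], [-0.002, 0.001, -1.0]]
force: [-1.2, -0.3, -3.1]
opening: 0.275
grasp_force: 30.0
```

```bash
python3 w.py w5 eye_up eye_low pin_up pin_low post_cap lip
```

```text
[0.4504 0.2703 0.1758] 26.325 -93.73763605846709
eye_up 0.77 [280. 100.] depth [0.5457 0.2634 0.0937] atz [0.5439 0.2629 0.112 ]
eye_low 0.77 [278. 112.] depth [ 0.5396  0.2658 -0.0004] atz [0.5384 0.2652 0.018 ]
pin_low 0.83 [275.  30.] depth [0.6061 0.263  0.055 ] atz [0.6103 0.2625 0.038 ]
```

View pics/w5.png

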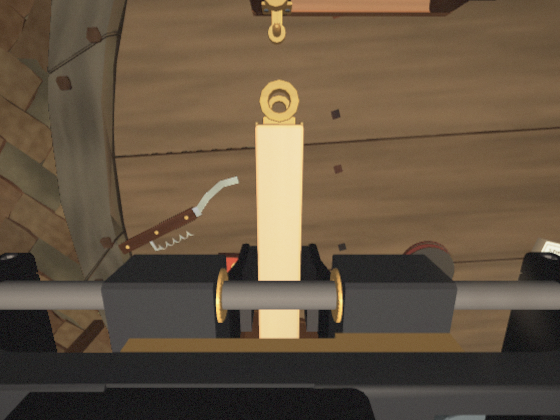

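The wrist view shows the upper eye at (280,100), the lower pin at (277,33) and the upper pintle at the top edge (278,5). All are in line. Next I measure them metrically.

Run:
```python
from h import *
np.set_printoptions(precision=4,suppress=True)
C=cam("wrist");P=np.load("P.npy");Z=P[...,2];v,u=np.mgrid[:420,:560]
def rep(n,m):
    q=P[m]; print(n,m.sum(),q.min(0),q.max(0),(q.min(0)+q.max(0))/2,np.median(q,0))
rep("eyeup ring top",(abs(Z-.188)<.006)&(v<125)&(abs(u-280)<30))
for a,b in((.03,.042),(.042,.052),(.052,.062)): rep(f"pinlow {a}",(Z>a)&(Z<b)&(v<50)&(abs(u-277)<20))
rep("pinup",(Z>.125)&(Z<.16)&(v<20)&(abs(u-277)<20))
rep("gate top",(abs(Z-.21)<.006)&(v>125)&(v<240)&(abs(u-280)<30))
print(C[3][:3,3],"eye",atz(C,(280,100),.18),"pinlow",atz(C,(277,33),.04),[proj(C,(.6076,.2626,z)) for z in(.038,.058,.132,.152)])
for r in range(0,48,3):print(r,[(c,Z[r,c].round(3)) for c in range(262,294,3)])
```

```text
eyeup ring top 1100 [0.5257 0.2521 0.1821] [0.5491 0.2782 0.1896] [0.5374 0.2651 0.1859] [0.5365 0.2645 0.187 ]
pinlow 0.03 448 [0.5997 0.2467 0.0302] [0.6341 0.2773 0.042 ] [0.6169 0.262  0.0361] [0.6177 0.2617 0.0367]
pinlow 0.042 66 [0.604  0.247  0.0421] [0.6339 0.2767 0.052 ] [0.6189 0.2619 0.047 ] [0.6289 0.2627 0.044 ]
pinlow 0.052 63 [0.6041 0.2584 0.0521] [0.6112 0.2657 0.0594] [0.6077 0.262  0.0557] [0.6073 0.262  0.0545]
pinup 194 [0.5995 0.2544 0.125 ] [0.6055 0.2697 0.134 ] [0.6025 0.262  0.1295] [0.602  0.2625 0.1311]
gate top 5325 [0.4669 0.2533 0.2057] [0.5264 0.2805 0.2116] [0.4967 0.2669 0.2086] [0.499  0.2669 0.2094]
[0.5281 0.2652 0.3636] eye [0.5403 0.2637 0.18  ] pinlow [0.6086 0.2615 0.04  ] [array([275.9507,  34.8558]), array([275.7592,  28.6326]), array([274.7312,  -4.7685]), array([274.3149, -18.2951])]
0 [(262, np.float64(0.044)), (265, np.float64(0.132)), (268, np.float64(0.131)), (271, np.float64(0.131)), (274, np.float64(0.131)), (277, np.float64(0.132)), (280, np.float64(0.131)), (283, np.float64(0.132)), (286, np.float64(0.132)), (289, np.float64(0.042
[... 3676 characters left out ...]
.float64(0.038)), (283, np.float64(0.037)), (286, np.float64(0.0)), (289, np.float64(-0.001)), (292, np.float64(0.001))]
42 [(262, np.float64(-0.0)), (265, np.float64(0.0)), (268, np.float64(-0.001)), (271, np.float64(0.031)), (274, np.float64(0.036)), (277, np.float64(0.038)), (280, np.float64(0.036)), (283, np.float64(-0.001)), (286, np.float64(0.0)), (289, np.float64(-0.001)), (292, np.float64(0.001))]
45 [(262, np.float64(-0.001)), (265, np.float64(-0.0)), (268, np.float64(-0.001)), (271, np.float64(-0.002)), (274, np.float64(0.001)), (277, np.float64(0.0)), (280, np.float64(-0.001)), (283, np.float64(0.0)), (286, np.float64(-0.001)), (289, np.float64(-0.001)), (292, np.float64(-0.001))]
```

>>> {"method": "apply_moves", "body": {
  "plan": [0.3, -0.02, 0, 0, 0.4, -0.03, 0, 0, 0.3, -0.02, 0, 0, 0, 0, 0, 0, 0, 0, 0, 0, 0, 0, 0, 0]
}}

```text
time_s: 27.42
position: [0.5005, 0.2675, 0.1758]
tcp_rot: [[0.998, -0.065, -0.001], [-0.065, -0.998, -0.0], [-0.001, 0.0, -1.0]]
force: [0.1, -0.1, -1.7]
opening: 0.273
grasp_force: 30.0
```

```bash
python3 w.py w6 eye_up pin_low pin_up
python3 - <<'E'
from h import *
np.set_printoptions(precision=4,suppress=True)
C=cam("wrist");P=np.load("P.npy");Z=P[...,2];v,u=np.mgrid[:420,:560]
def rep(n,m):
    q=P[m]
    if len(q): print(n,m.sum(),q.min(0),q.max(0),np.median(q,0),"uv",u[m].min(),u[m].max(),v[m].min(),v[m].max())
rep("eye ring",(abs(Z-.188)<.006)&(v<118)&(abs(u-280)<30))
for a,b in((.032,.042),(.048,.062),(.124,.136),(.140,.156),(.25,.31)): rep(f"pin {a}",(Z>a)&(Z<b)&(v<90)&(abs(u-277)<(20 if a<.2 else 200))&(P[...,0]<.64))
for r in range(0,60,6):
  x=P[r]; k=(Z[r]>.12)&(Z[r]<.16)&(abs(u[r]-277)<25)
  if k.any(): print(r,u[r][k].min(),u[r][k].max(),x[k].mean(0))
E
```

```text
[0.5005 0.2675 0.1758] 27.425 -93.7356887304696
eye_up 0.85 [278. 103.] depth [0.5942 0.2616 0.0842] atz [0.5918 0.2615 0.112 ]
pin_low 0.87 [277.  89.] depth [0.5951 0.2619 0.1862] atz [0.609  0.2615 0.038 ]
pin_up 0.58 [276.  77.] depth [0.6056 0.262  0.1478] atz [0.6074 0.262  0.132 ]
eye ring 862 [0.5798 0.2509 0.1823] [0.5993 0.2721 0.1896] [0.5899 0.2612 0.1871] uv 259 298 80 117
pin 0.032 47 [0.6281 0.2469 0.0325] [0.6338 0.2787 0.0419] [0.63   0.2537 0.0384] uv 258 291 61 68
pin 0.048 59 [0.6316 0.2473 0.0481] [0.634  0.2778 0.062 ] [0.6328 0.2692 0.0543] uv 258 291 56 61
pin 0.124 725 [0.6042 0.2469 0.1241] [0.634  0.2731 0.136 ] [0.6227 0.2609 0.1304] uv 258 296 33 83
pin 0.14 416 [0.6046 0.2475 0.14  ] [0.6337 0.2718 0.156 ] [0.632  0.2612 0.1484] uv 258 296 26 80
pin 0.25 4919 [0.6008 0.2391 0.2724] [0.6063 0.2971 0.2864] [0.6032 0.2678 0.2815] uv 119 372 0 20
24 257 297 [0.6327 0.2589 0.159 ]
30 253 296 [0.6325 0.2612 0.1482]
36 253 296 [0.6319 0.2613 0.1366]
42 256 296 [0.6294 0.2607 0.1321]
48 269 283 [0.6262 0.2608 0.1299]
54 269 283 [0.6225 0.2611 0.1298]
```

View pics/w6.png

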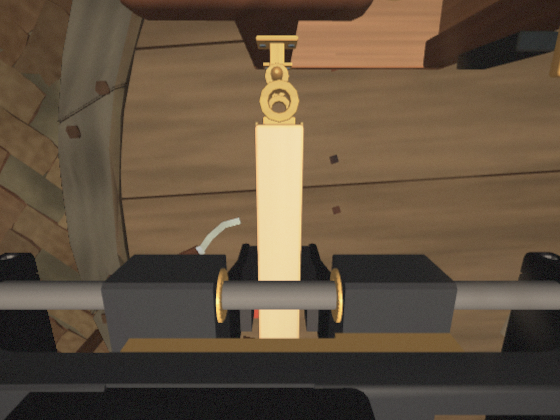

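The wrist view shows the eye ring at (280,100) directly in front of the upper pin at (277,75), with 20 mm left to go. Now I advance and lower in stages.

>>> {"method": "apply_moves", "body": {
  "plan": [0.2, 0, 0, 0, 0.194, 0, 0, 0, 0, 0, 0, 0, 0, 0, 0, 0, 0, 0, -0.16, 0, 0, 0, -0.16, 0, 0, 0, -0.14, 0, 0, 0, -0.08, 0, 0, 0, 0, 0]
}}

```text
time_s: 28.75
position: [0.5208, 0.2674, 0.1484]
tcp_rot: [[0.998, -0.065, -0.001], [-0.066, -0.998, -0.0], [-0.001, 0.0, -1.0]]
force: [0.5, 0.9, -3.3]
opening: 0.272
grasp_force: 30.0
```

>>> {"method": "apply_moves", "body": {
  "plan": [0, 0, -0.08, 0, 0, 0, -0.08, 0, 0, 0, 0, 0, 0, 0, 0, 0]
}}

```text
time_s: 29.25
position: [0.5212, 0.2675, 0.141]
tcp_rot: [[0.998, -0.066, 0.0], [-0.066, -0.998, 0.0], [0.0, -0.0, -1.0]]
force: [0.5, -0.8, -2.0]
opening: 0.271
grasp_force: 30.0
```

Run:
```python
from h import *
np.set_printoptions(precision=4,suppress=True)
s=bot.read_state();print(s["force"],s["moment"])
I,D=bot.capture("side");cv2.imwrite("pics/s3.png",cv2.resize(I[220:380,220:360,::-1],None,fx=4,fy=3.75,interpolation=cv2.INTER_CUBIC))
C=cam("side");print(proj(C,(.6077,.2617,.132)),proj(C,(.6077,.2617,.038)))
for n in("eye_low","eye_up","pin_low","pin_up"):
    for r in bot.pinpoint("side",n)[:1]:print(n,r["p"],px(r))
```

```text
[ 0.4742 -0.8346 -1.9698] [-0.0914  0.1298 -0.0356]
[283.7076 326.6746] [284.0939 354.5387]
eye_low 0.68 [285.096 354.69 ]
eye_up 0.65 [284.984 355.194]
pin_low 0.62 [285.096 354.9  ]
pin_up 0.84 [285.824 327.684]
```

View pics/s3.png

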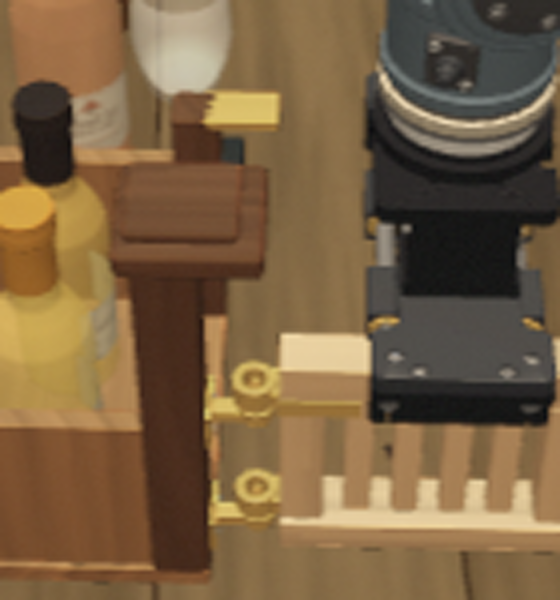

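Both eyes, at crop (255,378) and (258,487), are on the pins with the pin tips in the holes. Lowering the last 5 mm.

>>> {"method": "apply_moves", "body": {
  "plan": [0, 0, -0.04, 0, 0, 0, -0.04, 0, 0, 0, -0.02, 0, 0, 0, 0, 0, 0, 0, 0, 0]
}}

```text
time_s: 30.12
position: [0.5212, 0.2675, 0.136]
tcp_rot: [[0.998, -0.066, 0.0], [-0.066, -0.998, 0.0], [0.0, -0.0, -1.0]]
force: [0.4, 0.0, -2.4]
opening: 0.274
grasp_force: 30.0
```

>>> {"method": "apply_moves", "body": {
  "plan": [0, 0, -0.02, 0, 0, 0, 0, 0, 0, 0, 0, 0]
}}

```text
time_s: 30.5
position: [0.5211, 0.2675, 0.1352]
tcp_rot: [[0.998, -0.065, 0.0], [-0.065, -0.998, 0.0], [0.0, -0.0, -1.0]]
force: [-0.2, 0.5, 0.4]
opening: 0.27
grasp_force: 30.0
```

Seated: the force has gone to zero. Release, raise, close the fingers, and work out the push path.

>>> {"method": "apply_moves", "body": {
  "plan": [0, 0, 0, 0, 0, 0, 0, 0, 0, 0, 0, 0, 0, 0, 0, 0, 0, 0, 0, 0, 0, 0, 0, 0],
  "grip": -1
}}

```text
time_s: 31.25
position: [0.5211, 0.2675, 0.1349]
tcp_rot: [[0.998, -0.065, -0.0], [-0.065, -0.998, 0.0], [-0.0, -0.0, -1.0]]
force: [0.7, -0.1, -0.6]
opening: 0.867
grasp_force: 0.0
```

>>> {"method": "apply_moves", "body": {
  "plan": [0, 0, 0.3, 0, 0, 0, 0.6, 0, 0, 0, 0.7, 0, 0, 0, 0, 0, 0, 0, 0, 0]
}}

```text
time_s: 31.88
position: [0.5207, 0.2674, 0.2152]
tcp_rot: [[0.998, -0.065, -0.0], [-0.065, -0.998, -0.0], [-0.0, 0.0, -1.0]]
force: [-0.0, -0.6, 0.3]
opening: 1.0
grasp_force: 0.0
```

```bash
python3 w.py w7 eye_up
python3 - <<'E'
from h import *
np.set_printoptions(precision=4,suppress=True)
P=np.load("P.npy");Z=P[...,2];v,u=np.mgrid[:420,:560]
m=(abs(Z-.17)<.006)&(abs(u-280)<40)&(v<250);q=P[m];print("gate top",m.sum(),np.median(q,0),q.min(0),q.max(0))
m=(Z>.138)&(Z<.155)&(abs(u-280)<40)&(v<130);q=P[m];print("ring",m.sum(),np.median(q,0))
U=np.array([.9978,-.0655]);V=np.array([.0655,.9978]);H=np.array([.6077,.2617])
prev=None
for f in [-12,-5,0,10,20,30,40,50,60,70,80,85,90]:
    s,c=np.sin(np.radians(f)),np.cos(np.radians(f));a,b=.0105,.015
    p=.13*np.array([-c,-s])-np.array([s,-c])*(.012+a*max(s,0)+b*c); w=H+p[0]*U+p[1]*V
    print(f,w,None if prev is None else (w-prev)/.05);prev=w
E
```

```text
[0.5207 0.2674 0.2152] 31.875 -93.75162799776626
eye_up 0.96 [278. 110.] depth [0.607  0.2627 0.1519] atz [0.6084 0.2621 0.112 ]
gate top 3659 [0.55   0.2654 0.1674] [0.496  0.2512 0.164 ] [0.5937 0.2801 0.1709]
ring 389 [0.5994 0.2621 0.1472]
-12 [0.4898 0.3227] None
-5 [0.4833 0.3081] [-0.1302 -0.291 ]
0 [0.4798 0.2972] [-0.0714 -0.2192]
10 [0.4754 0.276 ] [-0.0877 -0.4234]
20 [0.4746 0.2538] [-0.0155 -0.443 ]
30 [0.4777 0.2313] [ 0.0629 -0.45  ]
40 [0.485  0.2092] [ 0.1449 -0.4421]
50 [0.4964 0.1883] [ 0.2275 -0.4179]
60 [0.5117 0.1695] [ 0.3068 -0.3765]
70 [0.5306 0.1536] [ 0.3786 -0.3183]
80 [0.5526 0.1414] [ 0.4387 -0.2446]
85 [0.5644 0.1368] [ 0.2372 -0.0905]
90 [0.5767 0.1335] [ 0.2462 -0.0676]
```

>>> {"method": "apply_moves", "body": {
  "plan": [-0.3, 0.6, 0, 0, -0.32, 0.55, 0, 0, 0, 0, 0, 0, 0, 0, 0, 0, 0, 0, 0, 0, 0, 0, 0, 0, 0, 0, 0, 0, 0, 0, 0, 0, 0, 0, -0.5, 0, 0, 0, -0.7, 0, 0, 0, -0.5, 0, 0, 0, 0, 0],
  "grip": 1
}}

```text
time_s: 33.48
position: [0.4885, 0.3243, 0.1281]
tcp_rot: [[0.998, -0.066, -0.005], [-0.066, -0.998, -0.002], [-0.004, 0.002, -1.0]]
force: [0.6, 0.4, 0.9]
opening: 0.004
grasp_force: 0.0
```

>>> {"method": "apply_moves", "body": {
  "plan": [-0.13, -0.29, 0, 0, -0.07, -0.22, 0, 0, -0.04, -0.21, 0, 0, -0.05, -0.21, 0, 0, -0.02, -0.44, 0, 0, 0.06, -0.45, 0, 0, 0.15, -0.44, 0, 0, 0.23, -0.42, 0, 0, 0.3, -0.38, 0, 0, 0.19, -0.16, 0, 0, 0.19, -0.16, 0, 0, 0, 0, 0, 0]
}}

```text
time_s: 34.98
position: [0.5313, 0.1557, 0.13]
tcp_rot: [[0.998, -0.066, 0.001], [-0.066, -0.998, 0.0], [0.001, -0.0, -1.0]]
force: [-0.3, -0.4, -0.3]
opening: 0.005
grasp_force: 0.0
```

Run:
```python
from h import *
np.set_printoptions(precision=4,suppress=True)
I,D=bot.capture("side");C=cam("side");cv2.imwrite("pics/s4.png",cv2.resize(I[200:390,180:380,::-1],None,fx=3,fy=3,interpolation=cv2.INTER_CUBIC))
for n,z in (("gate_latch",.095),("eye_low",.038),("eye_up",.132)):
    for r in bot.pinpoint("side",n)[:1]:print(n,r["p"],atz(C,px(r),z))
```

```text
gate_latch 0.97 [0.5513 0.1156 0.095 ]
eye_low 0.96 [0.6055 0.2655 0.038 ]
eye_up 0.82 [0.6085 0.2559 0.132 ]
```

View pics/s4.png

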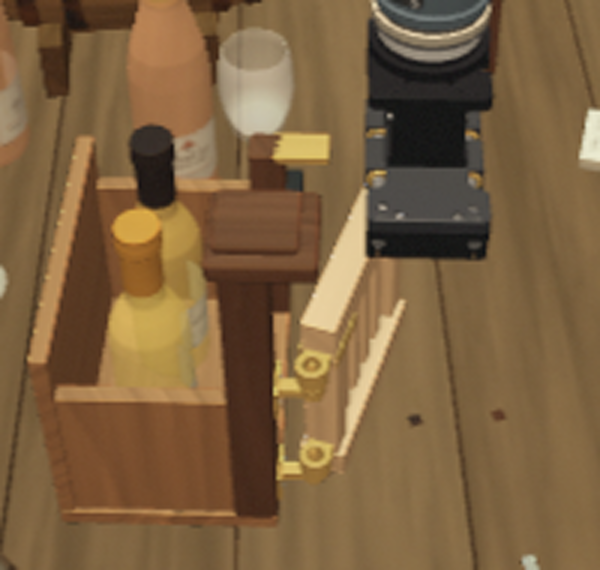

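The side view shows the gate hung on both pins and swung about 70°, with the gripper pushing it. Finishing the arc gently.

>>> {"method": "apply_moves", "body": {
  "plan": [0.22, -0.14, 0, 0, 0.22, -0.12, 0, 0, 0.12, -0.05, 0, 0, 0.12, -0.05, 0, 0, 0.1, -0.03, 0, 0, 0, 0, 0, 0, 0, 0, 0, 0]
}}

```text
time_s: 36.05
position: [0.5692, 0.1366, 0.1299]
tcp_rot: [[0.998, -0.065, -0.001], [-0.065, -0.998, 0.0], [-0.001, 0.0, -1.0]]
force: [1.4, -0.2, 0.1]
opening: 0.0
grasp_force: 0.0
```

```bash
cat > k.py <<'E'
from h import *
np.set_printoptions(precision=4,suppress=True)
for c in("side","top"):
    I,D=bot.capture(c);C=cam(c);P=cloud(C,D)
    m=(abs(P[...,2]-.17)<.005)&(P[...,0]<.615)&(P[...,0]>.5)&(P[...,1]>.08)&(P[...,1]<.26)
    if m.sum()>20:print(c,m.sum(),cv2.minAreaRect((P[m][:,:2]*1000).astype(np.float32)))
    for n,z in (("gate_latch",.095),("gate_top",.17),("eye_low",.038),("eye_up",.132)):
        for r in bot.pinpoint(c,n)[:1]:print(n,r["p"],atz(C,px(r),z))
E
python3 k.py
```

```text
side 265 ((601.9938354492188, 210.02313232421875), (80.14271545410156, 21.721590042114258), 82.53878021240234)
gate_latch 0.58 [0.5911 0.1122 0.095 ]
gate_top 0.93 [0.5851 0.1726 0.17  ]
eye_low 0.55 [0.601  0.2687 0.038 ]
eye_up 0.86 [0.6039 0.2525 0.132 ]
gate_latch 0.59 [0.5859 0.1008 0.095 ]
gate_top 0.5 [ 0.4431 -0.1628  0.17  ]
eye_low 0.56 [0.6598 0.3261 0.038 ]
eye_up 0.7 [0.5948 0.1102 0.132 ]
```

>>> {"method": "apply_moves", "body": {
  "plan": [0.06, -0.01, 0, 0, 0.06, -0.01, 0, 0, 0.03, 0, 0, 0, 0, 0, 0, 0]
}}

```text
time_s: 37.05
position: [0.5767, 0.1354, 0.1298]
tcp_rot: [[0.998, -0.065, -0.001], [-0.065, -0.998, -0.0], [-0.001, 0.0, -1.0]]
force: [-1.5, -1.5, 0.4]
opening: 0.007
grasp_force: 0.6
```

>>> {"method": "apply_moves", "body": {
  "plan": [0.03, 0, 0, 0, 0, 0, 0, 0, 0, 0, 0, 0]
}}

```text
time_s: 37.42
position: [0.5768, 0.1354, 0.1298]
tcp_rot: [[0.998, -0.065, -0.004], [-0.065, -0.998, -0.0], [-0.004, 0.001, -1.0]]
force: [-5.4, -0.8, 3.7]
opening: 0.004
grasp_force: 2.5
```

It is on the stop (-5 N). Back straight off and check.

>>> {"method": "apply_moves", "body": {
  "plan": [-0.1, 0, 0, 0, -0.4, 0.02, 0, 0, -0.8, 0.05, 0, 0, -0.8, 0.05, 0, 0, -0.5, 0, 0.6, 0, 0, 0, 0.8, 0, 0, 0, 0, 0, 0, 0, 0, 0]
}}

```text
time_s: 38.42
position: [0.449, 0.1416, 0.1998]
tcp_rot: [[0.998, -0.066, 0.001], [-0.066, -0.998, 0.0], [0.001, -0.0, -1.0]]
force: [-0.2, -0.3, -0.5]
opening: 0.008
grasp_force: 0.0
```

```bash
python3 k.py
python3 - <<'E'
from h import *
s=bot.read_state();print(s["time_s"],s["force"])
I,D=bot.capture("side");cv2.imwrite("pics/s5.png",cv2.resize(I[200:390,180:380,::-1],None,fx=3,fy=3,interpolation=cv2.INTER_CUBIC))
E
```

```text
side 428 ((583.3494873046875, 180.86541748046875), (147.77230834960938, 23.965587615966797), 72.7007064819336)
gate_latch 0.58 [0.5694 0.1087 0.095 ]
gate_top 0.97 [0.5756 0.176  0.17  ]
eye_low 0.68 [0.6062 0.2652 0.038 ]
eye_up 0.97 [0.6047 0.2591 0.132 ]
top 386 ((581.6624755859375, 175.5574951171875), (146.6289825439453, 24.27740478515625), 72.57931518554688)
gate_latch 0.65 [0.6446 0.3106 0.095 ]
gate_top 0.79 [0.5781 0.1791 0.17  ]
eye_low 0.89 [0.6012 0.2617 0.038 ]
eye_up 0.79 [0.6047 0.2628 0.132 ]
38.925 [ 0.26425222  1.30736483 -0.30559047]
```

View pics/s5.png

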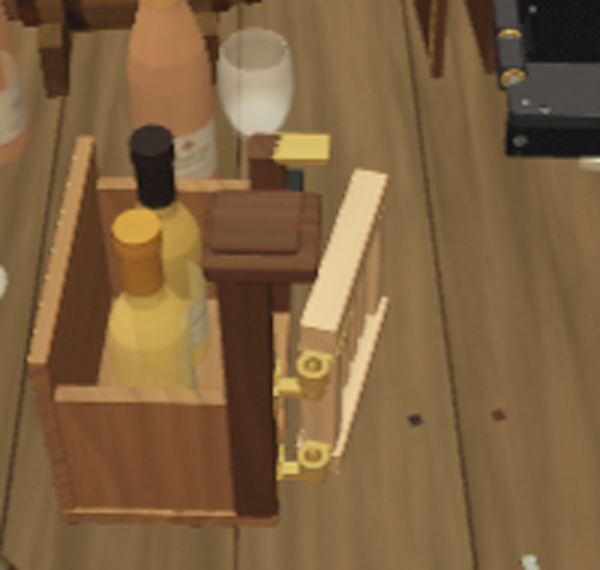

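The gate rebounded off the rubber to about 73° because I withdrew too fast under load. I will push again gently with little preload and ease off slowly.

>>> {"method": "apply_moves", "body": {
  "plan": [0, 0, -0.7, 0, 0, 0, -0.7, 0, 0.5, 0.1, 0, 0, 0.6, 0.17, 0, 0, 0.4, 0, 0, 0, 0.2, -0.1, 0, 0, 0.2, -0.15, 0, 0, 0.15, -0.07, 0, 0, 0.12, -0.05, 0, 0, 0.1, -0.03, 0, 0, 0.08, -0.02, 0, 0, 0, 0, 0, 0]
}}

```text
time_s: 40.48
position: [0.5663, 0.134, 0.13]
tcp_rot: [[0.998, -0.065, 0.0], [-0.065, -0.998, 0.0], [0.0, -0.0, -1.0]]
force: [-0.3, 0.2, -0.5]
opening: 0.015
grasp_force: 0.2
```

>>> {"method": "apply_moves", "body": {
  "plan": [0.05, -0.01, 0, 0, 0.04, 0, 0, 0, 0.03, 0, 0, 0, 0, 0, 0, 0, 0, 0, 0, 0]
}}

```text
time_s: 41.1
position: [0.572, 0.1335, 0.1299]
tcp_rot: [[0.998, -0.065, -0.0], [-0.065, -0.998, 0.0], [-0.0, -0.0, -1.0]]
force: [-0.6, -0.7, 1.1]
opening: 0.004
grasp_force: 0.0
```

>>> {"method": "apply_moves", "body": {
  "plan": [0.02, 0, 0, 0, 0.02, 0, 0, 0, 0.02, 0, 0, 0, 0, 0, 0, 0, 0, 0, 0, 0]
}}

```text
time_s: 41.72
position: [0.5751, 0.1335, 0.1299]
tcp_rot: [[0.998, -0.066, -0.0], [-0.066, -0.998, 0.0], [-0.0, -0.0, -1.0]]
force: [0.5, 0.2, -0.1]
opening: 0.004
grasp_force: 0.0
```

```bash
python3 k.py
```

```text
side 228 ((602.9984130859375, 207.9953155517578), (83.30770874023438, 19.236255645751953), 84.90540313720703)
gate_latch 0.91 [0.5994 0.1089 0.095 ]
gate_top 0.84 [0.5952 0.1757 0.17  ]
eye_low 0.64 [0.6038 0.2693 0.038 ]
gate_latch 0.28 [0.595  0.1088 0.095 ]
gate_top 0.65 [0.5762 0.0864 0.17  ]
```

It is nearly shut (about 1.3° short, 4 mm) with no preload. Easing off slowly.

>>> {"method": "apply_moves", "body": {
  "plan": [-0.02, 0, 0, 0, -0.02, 0, 0, 0, -0.02, 0, 0, 0, -0.03, 0, 0, 0, -0.04, 0, 0, 0, -0.06, 0, 0, 0, -0.1, 0, 0, 0, -0.3, 0, 0, 0, -0.6, 0, 0, 0, -0.8, 0, 0, 0, -0.4, 0, 0.5, 0, 0, 0, 0, 0]
}}

```text
time_s: 43.72
position: [0.454, 0.1337, 0.1561]
tcp_rot: [[0.998, -0.065, 0.001], [-0.065, -0.998, 0.0], [0.001, -0.0, -1.0]]
force: [0.8, -0.3, -0.5]
opening: 0.005
grasp_force: 0.0
```

```bash
python3 k.py
```

```text
side 334 ((596.718994140625, 178.89736938476562), (141.94740295410156, 23.071687698364258), 81.96662902832031)
gate_latch 0.62 [0.5822 0.1143 0.095 ]
gate_top 0.92 [0.5867 0.1717 0.17  ]
eye_low 0.72 [0.6067 0.268  0.038 ]
eye_up 0.65 [0.5899 0.1372 0.132 ]
top 376 ((595.0338745117188, 171.3333282470703), (148.7577362060547, 24.26243019104004), 81.13977813720703)
gate_latch 0.73 [0.5823 0.1026 0.095 ]
gate_top 0.92 [0.5944 0.1732 0.17  ]
eye_low 0.74 [0.6057 0.2644 0.038 ]
eye_up 0.65 [0.6005 0.2593 0.132 ]
```

The gate sits at about 81.5°, roughly 13 mm from shut, which is marginal. One more slow push, settling at the stop, with a much slower release.

>>> {"method": "apply_moves", "body": {
  "plan": [0.5, 0, -0.5, 0, 0.8, 0, 0, 0, 0.55, 0, 0, 0, 0.1, 0, 0, 0, 0.06, 0, 0, 0, 0.06, 0, 0, 0, 0.06, 0, 0, 0, 0.05, 0, 0, 0, 0.04, 0, 0, 0, 0.04, 0, 0, 0, 0.03, 0, 0, 0, 0.03, 0, 0, 0]
}}

```text
time_s: 45.72
position: [0.5716, 0.1335, 0.1299]
tcp_rot: [[0.998, -0.066, -0.0], [-0.066, -0.998, 0.0], [-0.0, 0.0, -1.0]]
force: [0.1, 0.4, 1.3]
opening: 0.005
grasp_force: 0.0
```

>>> {"method": "apply_moves", "body": {
  "plan": [0.03, 0, 0, 0, 0.03, 0, 0, 0, 0.02, 0, 0, 0, 0.02, 0, 0, 0, 0.01, 0, 0, 0, 0, 0, 0, 0, 0, 0, 0, 0]
}}

```text
time_s: 46.6
position: [0.5765, 0.1335, 0.1299]
tcp_rot: [[0.998, -0.065, -0.001], [-0.065, -0.998, -0.0], [-0.001, 0.0, -1.0]]
force: [-3.1, -0.7, 1.4]
opening: 0.005
grasp_force: 1.0
```

Contact at -3 N. Easing off at 0.4 mm per row.

>>> {"method": "apply_moves", "body": {
  "plan": [-0.008, 0, 0, 0, -0.008, 0, 0, 0, -0.008, 0, 0, 0, -0.008, 0, 0, 0, -0.008, 0, 0, 0, -0.008, 0, 0, 0, -0.008, 0, 0, 0, -0.008, 0, 0, 0, -0.008, 0, 0, 0, -0.008, 0, 0, 0, -0.01, 0, 0, 0, -0.01, 0, 0, 0]
}}

```text
time_s: 48.1
position: [0.572, 0.1335, 0.1299]
tcp_rot: [[0.998, -0.065, -0.0], [-0.065, -0.998, -0.0], [-0.0, 0.0, -1.0]]
force: [0.0, -0.1, 0.2]
opening: 0.006
grasp_force: 0.0
```

```bash
python3 k.py
```

```text
side 240 ((602.349853515625, 207.92262268066406), (83.59744262695312, 20.327224731445312), 84.53887176513672)
gate_latch 0.96 [0.5949 0.1089 0.095 ]
gate_top 0.94 [0.5975 0.1743 0.17  ]
eye_low 0.72 [0.601  0.2691 0.038 ]
eye_up 0.8 [0.6076 0.2585 0.132 ]
gate_top 0.55 [ 0.449 -0.162  0.17 ]
```

>>> {"method": "apply_moves", "body": {
  "plan": [-0.01, 0, 0, 0, -0.02, 0, 0, 0, -0.02, 0, 0, 0, -0.03, 0, 0, 0, -0.05, 0, 0, 0, -0.1, 0, 0, 0, -0.3, 0, 0, 0, -0.6, 0, 0, 0, -0.8, 0, 0, 0, -0.5, 0, 0.5, 0, 0, 0, 0, 0, 0, 0, 0, 0]
}}

```text
time_s: 50.1
position: [0.4514, 0.1335, 0.1551]
tcp_rot: [[0.998, -0.065, 0.002], [-0.065, -0.998, 0.0], [0.002, -0.0, -1.0]]
force: [-0.1, 0.1, 0.1]
opening: 0.006
grasp_force: 0.0
```

```bash
python3 k.py
```

```text
side 303 ((598.4307861328125, 178.9910888671875), (141.3365020751953, 21.298057556152344), 83.33203125)
gate_latch 0.69 [0.5964 0.1005 0.095 ]
gate_top 0.9 [0.5965 0.1713 0.17  ]
eye_low 0.75 [0.6032 0.2672 0.038 ]
eye_up 0.78 [0.6052 0.2592 0.132 ]
top 370 ((598.0571899414062, 172.54275512695312), (147.2079620361328, 24.814743041992188), 83.04100799560547)
gate_latch 0.89 [0.5805 0.0943 0.095 ]
gate_top 0.92 [0.5952 0.1747 0.17  ]
eye_low 0.55 [0.5978 0.2689 0.038 ]
eye_up 0.91 [0.601  0.2574 0.132 ]
```

About 8 mm from fully shut, within the 15 mm limit. I check that it stays there.

>>> {"method": "apply_moves", "body": {
  "plan": [0, 0, 0.5, 0, 0, 0, 0, 0, 0, 0, 0, 0, 0, 0, 0, 0, 0, 0, 0, 0, 0, 0, 0, 0]
}}

```text
time_s: 51.35
position: [0.4504, 0.1335, 0.1796]
tcp_rot: [[0.998, -0.065, -0.001], [-0.065, -0.998, -0.0], [-0.001, 0.0, -1.0]]
force: [-0.7, 0.2, 0.3]
opening: 0.009
grasp_force: 0.0
```

```bash
python3 k.py | grep -E "side|top 3|^top"
```

```text
side 307 ((599.0372924804688, 178.8232421875), (140.35882568359375, 22.437482833862305), 84.12239074707031)
top 371 ((597.7916870117188, 172.71212768554688), (147.1302947998047, 25.23204231262207), 83.04975891113281)
```

Stable at 83-84° against about 86.2° fully shut, so the latch end is roughly 6-9 mm off. Handing in.

```bash
python3 -c "
from rig import bot
print(bot.hand_in())"
```

```text
the job is handed in; nothing more can be done
None
```

The gate is hung on both pins and swung shut, and I have handed the job in, but no verdict came back. Its latch end rests an estimated 6–9 mm short of fully shut (limit 15 mm), because it sprang back slightly off the rubber stop.

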